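Press the badge onto a notions tin in a toggle-clamp press

ROBOT

A 6-joint arm with a two-finger parallel gripper is mounted at the origin on the work surface. World frame = base frame: x ahead of the robot, y to its left, z up, the work surface at z = 0. Lengths are in m, angles in rad, forces in N, time in s.
With the tool pointing down it reaches from about 0.375 to 0.9 m from the base axis. Payload 3.1 kg.
Tool frame: the origin (TCP) lies between the finger pads; the fingertips stand 19 mm ahead of it and the grasp point (between the pads) is the TCP; z points along the fingers, y is the line along which they close (so a half turn about z gives the same grasp; the last joint's range is limited). The gripper opens to 87 mm and grips with 3 to 60 N. Pads are 19 mm wide; open, the fingers measure 117 mm over their backs; the gripper's body (75 mm by 190 mm) begins 51 mm behind the grasp point.
Start: joints at [-1.377, 0.527, 1.433, -0, 1.181, -0.178], TCP at [0.228, -0.582, 0.242] pointing down, gripper open.
Joint ranges: [-3.08, 3.08], [-0.75, 2.2], [0.22, 2.44], [-1.43, 4.57], [0, 2.65], [-2.85, 2.85]. Speed limits (rad/s): [2.79, 2.79, 3.14, 3.14, 3.14, 3.14].

INTERFACE

Orientations are given as a unit quaternion [x, y, z, w].
In Python, from rig import robot, camera, camera_info, hand_in gives the robot as it stands.
- The arm moves only by the shell command python3 -m handwheel 'ROWS' [FORCE]. ROWS is a JSON object of lists of equal length, an entry for each row: "hand": the opening, from 0 (shut) to 1 (fully open); "translation": the shift along the world's x, y, z in mm, a list of three; "turn": the turn, a rotation vector about the world's x, y, z in rad, a list of three. In form: {"hand": [hand, ...], "translation": [[tx, ty, tz], ...], "turn": [[ax, ay, az], ...]}. A call has 1 to 12 rows; each row is the pose to reach, as a shift and turn from the pose commanded when the call began; what a row does not reach only later rows make up. A row lasts 1/12 s, in which the tool goes at most 41.7 mm and 7.16 degrees, less where a joint would pass 70% of its speed; a pose out of reach is approached as far as the arm can. A call with a gripper value outside its range is refused whole. The fingers move at their own pace and stop on an object; FORCE is the grip in N (left out, the last holds). Time passes only in rows, so rows that repeat a pose let the fingers close. It gives the time, the measured TCP pose, the force, the opening and the grip force at its end, in the units of the state.
- robot.get_obs(): the state, without advancing time (a new reading comes with each control period).
- camera(name): name is "scene" or "top" or "wrist"; returns (picture, depth): 384x512x3 uint8, red, green, blue; 384x512 float32, m along the optical axis (not along the pixel's ray), 0 where there is no reading.
- camera_info(name): a dict with "vertical_fov" (degrees; the focal length in pixels is half the picture's height over the tangent of half this angle, whatever the lens; pixels are square), "cx", "cy" (the principal point, pixels), "world_from_camera" (4x4, takes a point from camera to world coordinates). Camera axes: x right, y down, z forward; pixel columns grow to the right and rows downward; lengths in m; the calibration is good to about 2 mm. A picture is of the moment at which its call begins: read the wrist's pose just before it. camera_info takes no time and is no camera call; for the wrist camera it gives the pose at the moment of the call.
- hand_in(): hands the job in; it is judged then, once.
The state is a dict: "time": time; "q": joint angles; "joint_velocities": joint speeds; "joint_torque": joint torques, N m; "position": TCP position; "tool_rot": TCP orientation; "ft_force": force on the tool from outside, world axes, zero at the start; "moment": the same for the moment, N m; "grip_width": finger opening in m; "grip_force": force on a finger pad.
Only numpy, scipy, OpenCV 4.12 (cv2) and the standard library are available. Lean on these libraries where they do the work, as an engineer would, in place of code of your own. Each camera call takes 0.05 s, during which the arm holds its last target. There are 200 camera calls.

TASK

The red badge on the side of the white tin has just been stuck on and needs pressing. Tip the tin over so that the badge faces up, lay it flat in the wooden nest of the press, and swing the red handle over centre to its stop so that the pad clamps down on the badge. Leave it clamped for two seconds or more, then swing the handle all the way back and leave the tin lying in the nest, without knocking over or shoving aside the jar, mug and thread cone.

Things in the scene. Friction and masses are not known exactly. Their poses are not given: they have to be found in the camera images.
- tin: White tin box with two thin blue bands, 60 x 56 x 100 mm (its x, y, z), 0.17 to 0.34 kg, loose. Starts standing on a 60 x 56 mm end; origin: centre of that end. z runs along its length; x points out of the 56 x 100 mm side with the badge, 30 mm from the middle. It must end lying with x up (60 mm high): it tips there over its bottom edge at tin x = -30 mm.
- tin_badge (a point): Centre of the badge's outer face: a red disc 40 mm across, 2 mm thick, with pale stripes, in the middle of the tin's badge side (tin x = 32, y = 0, z = 50 mm). With the tin in the nest it is 72 mm above the table.
- fixture: Press fixed to the table: plywood base 290 x 110 x 10 mm, x = -70 to 220. Origin on the table under the nest's middle; x along the base to the clamp, y across, z up. Nest: floor at z = 10, inside 108 (x) by 64 mm (y) between rails up to z = 18, 6 mm thick (10 at the ends); the tin lies in it lengthwise, either way round. Steel clamp cheeks: x 102 to 204, y -16 to 16, up to z = 108 mm.
- clamp_handle (a joint): Turn of the red handle about its pivot, a level axis along fixture y. 0 = open stop: it leans 1.12 rad from upright, away from the nest. 1.42 rad = clamped stop: it leans 0.30 rad towards the nest. Pad meets badge near 1.1; dead centre 1.35, beyond it the clamp holds itself; let go just before, it springs back; elsewhere it stays put. Needs 1 to 3 N at the grip, up to 8 N just before dead centre.
- handle_pivot (a point): Pivot of the handle, fixed on the press at fixture x = 190, y = 0, z = 80 mm.
- handle_grip (a point): Point to hold on the red handle, 90 mm from the pivot, mid-width. The red grip is 24 mm wide (along fixture y), 22 mm thick, and runs from 52 to 118 mm from the pivot; below it is a steel bar 16 x 12 mm. Grip and bar are one straight lever.
- press_pad: Black rubber pad 28 mm across on a sprung stem (2 N per mm), at the end of the steel clamp arm, 115 mm from the arm's pivot at fixture x = 115, z = 95 mm (this body's origin). Open, the arm stands upright to z = 225 mm, the pad facing the nest at x = 82 mm; clamped, it is about level and the pad presses the badge with about 6 N. It drops fastest early in the handle's swing.
- pad_face (a point): Centre of the rubber pad's pressing face; clamped, it lies over the middle of the nest.
- button_jar: Bystander: amber glass button jar with a brass lid, 64 mm across, 85 mm high; origin under its middle. Stands beyond the press.
- hook_mug: Bystander: blue mug 76 mm across and 85 mm high with three crochet hooks sticking up to 140 mm; origin under its middle. Stands beyond the press.
- thread_cone: Bystander: green thread cone 72 mm across, 98 mm high; origin under its middle. Stands beyond the press.
There are look-alikes about, which are no part of the job. Of the things like the tin, leave any that is purple; of the rest the smaller one is meant.

How it is judged:
By the outcome, as a careful person would: the job done as asked, in the order asked, and still so for the second after the job is handed in, with the robot touching nothing.
It also fails if it takes over 72 s, if anything falls off the work surface, if the arm or the gripper's body presses on something with over 40 N, if the wrist force passes 120 N, or if a joint passes its speed limit or range.

## Working session

There is one attempt and no reset: what is moved stays moved. The work goes in short steps, Python scripts to look and compute and a shell command to move; the robot and the scene stay as the last step left them, time stands still between calls to the robot, and variables do not carry over. Pictures are saved under pics/ and viewed, at most 10 in all, crops included, and the job is handed in when it is done.

```bash
mkdir -p pics; ls; python3 - <<'E'
from rig import robot,camera,camera_info
import cv2,numpy as np
o=robot.get_obs();print(o['time'],o['position'],o['tool_rot'],o['grip_width'])
ims=[]
for n in ("scene","top"):
    i=camera_info(n);print(n,i)
    p,d=camera(n);np.savez(f'pics/{n}0.npz',p=p,d=d,T=i['world_from_camera'],f=192/np.tan(np.radians(i['vertical_fov']/2)),c=[i['cx'],i['cy']])
    cv2.imwrite(f'pics/{n}0.png',cv2.resize(p[:,:,::-1],(768,576)))
E
```

```text
pics
0.0 [ 0.22753397 -0.581377    0.24055378] [ 9.82678274e-01  1.85316613e-01 -8.85014518e-06 -1.07815151e-03] 0.08698866316071915
scene {'vertical_fov': 48.95189376110941, 'cx': 253.19576529246808, 'cy': 194.14539803624825, 'world_from_camera': array([[-0.8640172 ,  0.42928142, -0.26304321,  0.82388783],
       [ 0.50336175,  0.72612352, -0.46837121,  0.46634341],
       [-0.0100612 , -0.53708668, -0.84346706,  0.97474212],
       [ 0.        ,  0.        ,  0.        ,  1.        ]])}
top {'vertical_fov': 54.16535660410867, 'cx': 260.5627283692449, 'cy': 191.41609961079914, 'world_from_camera': array([[ 0.11140819, -0.97167007,  0.2084358 ,  0.41344826],
       [-0.99375981, -0.10777918,  0.02872433,  0.00192093],
       [-0.00544553, -0.21033524, -0.97761415,  0.98521039],
       [ 0.        ,  0.        ,  0.        ,  1.        ]])}
```

View pics/scene0.png

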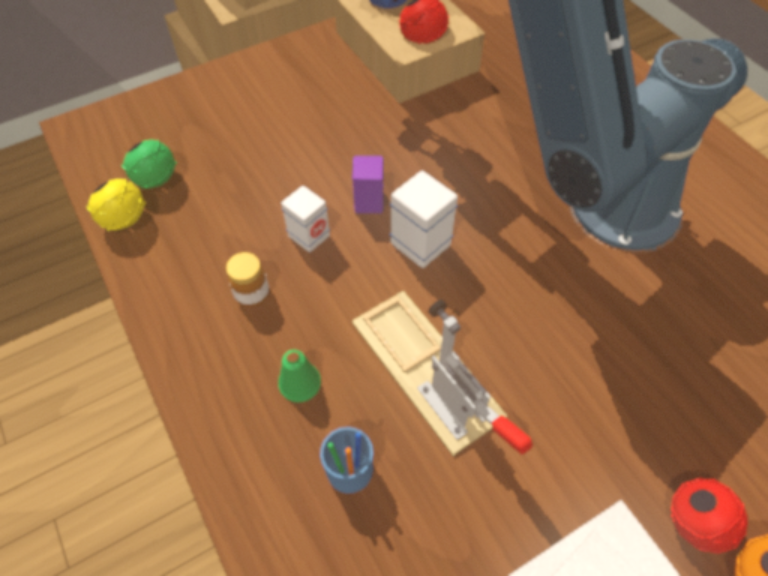

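View pics/top0.png

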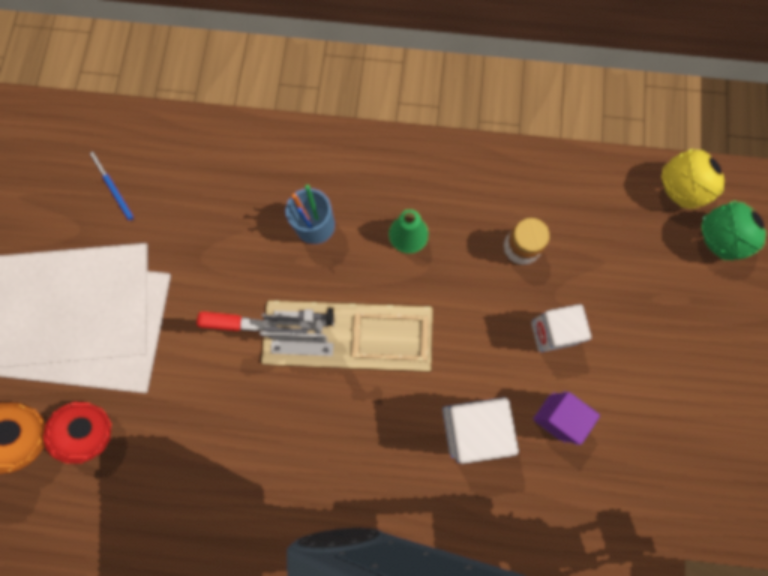

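The things like the tin, in the top picture: purple box (567,418), large white tin (482,430), small white tin with the red badge (562,327). The small white one fits: it is not purple, and it is the smaller of the other two. I'll confirm with a crop and measure.

```bash
cat > h.py <<'E'
import numpy as np,cv2
def load(n):
    a=np.load(f'pics/{n}.npz');return a['p'],a['d'],a['T'],float(a['f']),a['c']
def cloud(p,d,T,f,c):
    v,u=np.mgrid[:d.shape[0],:d.shape[1]]
    P=np.stack([(u-c[0])/f*d,(v-c[1])/f*d,d],-1)@T[:3,:3].T+T[:3,3]
    P[d==0]=np.nan;return P
def rect(Q):
    r=cv2.minAreaRect((Q[:,:2]*1000).astype(np.float32));return np.round(r[0],1),np.round(r[1],1),round(r[2],1)
def roi(P,u0,u1,v0,v1):
    m=np.zeros(P.shape[:2],bool);m[int(v0/1.5):int(v1/1.5),int(u0/1.5):int(u1/1.5)]=1;return m
E
python3 - <<'E'
from h import *
p,d,T,f,c=load('top0');P=cloud(p,d,T,f,c);z=P[...,2]
print('tin top',rect(P[roi(P,520,610,290,370)&(z>.092)]),np.nanmedian(z[roi(P,555,575,320,330)]))
b=(p[...,0]>150)&(p[...,1].astype(int)<120)&roi(P,520,555,310,360);print('badge',np.nanmean(P[b],0))
print('big',rect(P[roi(P,430,530,380,480)&(z>.1)]))
m=roi(P,250,445,290,380)&(z>.004)&(z<.03);print('base',rect(P[m]))
m=roi(P,340,445,290,380)&(z>.014)&(z<.025);print('rails',rect(P[m]),np.nanmedian(z[roi(P,370,400,330,350)]))
h=(p[...,0]>170)&(p[...,1]<70)&roi(P,180,260,300,340);print('handle',np.nanmedian(P[h],0),np.nanmin(P[h],0),np.nanmax(P[h],0))
for n,r in dict(jar=(510,550,215,260),cone=(385,430,205,255),mug=(285,335,185,245)).items():
    m=roi(P,*r)&(z>.03);print(n,rect(P[m]),np.nanmax(z[m]))
s=load('scene0')[0];a=cv2.resize(s[90:180,175:320,::-1],(780,484),interpolation=2);cv2.imwrite('pics/crop1.png',a)
E
```

```text
tin top (array([ 572.6, -256.1]), array([56.1, 59.9]), 18.1) 0.10100023320855073
badge [nan nan nan]
big (array([ 397.5, -130. ]), array([80.5, 86.7]), 14.8)
base (array([530. , 100.9]), array([155.8, 339.8]), 7.2)
rails (array([532.4,  32.5]), array([101.7, 157.1]), 6.4) 0.01071288048162633
handle [0.51790519 0.28689406 0.12940043] [ 5.03436090e-01  2.57765530e-01 -2.09905791e-04] [0.54424344 0.33705061 0.14368608]
jar (array([ 718.8, -193.1]), array([59. , 57.9]), 13.0) 0.09017410624825961
cone (array([718.4,  10.9]), array([45.8, 53. ]), 6.9) 0.09990087506296441
mug (array([722.9, 182. ]), array([75. , 73.5]), 10.4) 0.14091497037072598<stdin>:4: RuntimeWarning: Mean of empty slice
```

View pics/crop1.png

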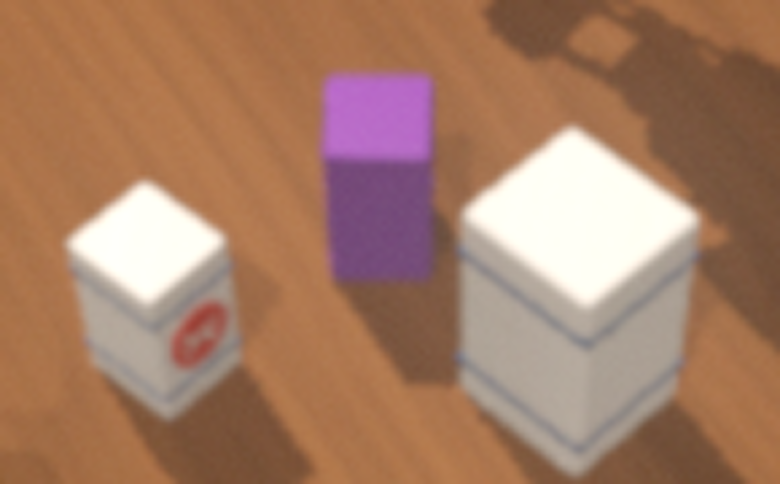

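The crop shows the small white tin at (150,300), with the red badge at (200,335) on its +y side and the purple and large tins beside it. It's the right one. Next I'll get a better fixture estimate.

```bash
python3 - <<'E'
from h import *
p,d,T,f,c=load('top0');P=cloud(p,d,T,f,c);z=P[...,2]
hsv=cv2.cvtColor(p,cv2.COLOR_RGB2HSV)
m=roi(P,255,440,290,380)&(hsv[...,2]>165)&(hsv[...,1]>50)&(hsv[...,1]<130)&(z>.003)&(z<.03)
m=cv2.morphologyEx(m.astype(np.uint8),cv2.MORPH_OPEN,np.ones((3,3)))>0
print(m.sum(),rect(P[m]))
r=m&(z>.0155)&(z<.022)&roi(P,345,440,310,372);print('rail',r.sum(),rect(P[r]))
x=P[r]; 
h=(p[...,0]>170)&(p[...,1]<70)&roi(P,180,260,300,340)&(z>.09)
Q=P[h];print('handle',Q.mean(0),Q[np.argmin(Q[:,1])],Q[np.argmax(Q[:,1])],rect(Q))
cv2.imwrite('pics/m.png',m*255)
a=p[185:255,120:300,::-1].copy();a=np.vstack([a,cv2.cvtColor((m*120+r*130).astype(np.uint8)[185:255,120:300],cv2.COLOR_GRAY2BGR)])
cv2.imwrite('pics/c2.png',cv2.resize(a,None,fx=4,fy=4,interpolation=0))
E
```

```text
3347 (array([529. ,  96.6]), array([110.4, 288.9]), 4.1)
rail 409 (array([527.3,  22.2]), array([ 91.7, 127.7]), 3.3)
handle [0.51632526 0.28616709 0.1290843 ] [0.52098084 0.25776553 0.11734413] [0.51627082 0.3142815  0.13698448] (array([516.2, 285.9]), array([23. , 56.7]), 3.7)[ WARN:0@0.113] global loadsave.cpp:1063 imwrite_ Unsupported depth image for selected encoder is fallbacked to CV_8U.
```

View pics/c2.png

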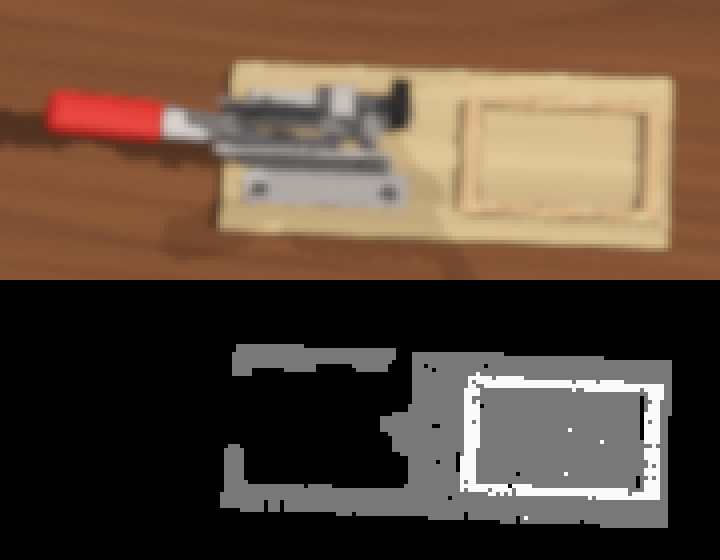

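```bash
cat >> h.py <<'E'
from scipy.spatial.transform import Rotation as Ro
TIN=np.array([572.6,-256.1,0]);TA=108.1; FO=np.array([534.4,21.8,0]);FA=94.1
def down(yaw): # tool x at yaw deg, tool pointing down
    return Ro.from_euler('z',yaw,degrees=True)*Ro.from_quat([1,0,0,0])
def tilt(yaw,t): # then tilted t deg about y of the frame whose x is at yaw
    a=np.radians(yaw);y=np.array([-np.sin(a),np.cos(a),0])
    return Ro.from_rotvec(np.radians(t)*y)*down(yaw)
def ax(yaw):
    a=np.radians(yaw);return np.array([np.cos(a),np.sin(a),0])
def delta(pos,R,pos0=None,R0=None):
    from rig import robot
    o=robot.get_obs()
    if pos0 is None: pos0=np.array(o['position'])*1000
    if R0 is None: R0=Ro.from_quat(o['tool_rot'])
    return np.round(np.array(pos)-pos0,1),np.round((R*R0.inv()).as_rotvec(),3)
E
python3 - <<'E'
from h import *
p,d,T,f,c=load('top0');P=cloud(p,d,T,f,c);z=P[...,2]
m=roi(P,530,605,385,450)&(z>.05);print('purple',rect(P[m]),np.nanmax(z[m]))
G=TIN+5*ax(TA)+[0,0,68];R=tilt(TA,40);b=-R.as_matrix()[:,2];print(b)
print('down-yaw above',delta(G+[0,0,150]+b*0,down(TA)))
print('pre',G+90*b,delta(G+90*b,R)); print(delta(G,R,G+90*b,R))
E
```

```text
purple (array([ 430.3, -271.5]), array([61.4, 56.3]), 58.6) 0.10545254607403776
[-0.19969896  0.61097974  0.76604444]
down-yaw above (array([343.5, 330.1, -22.7]), array([-1.000e-03, -2.000e-03,  1.514e+00]))
pre [ 553.07371149 -196.35924518  136.94399988] (array([ 325.5,  385.1, -103.7]), array([-0.695,  0.326,  1.448]))
(array([ 18. , -55. , -68.9]), array([0., 0., 0.]))
```

```bash
python3 -m handwheel '{"hand":[1,1,1,1,1,1,1,1,1,1,1,1],"translation":[[27,32,0],[54,64,0],[81,96,0],[108,128,0],[135,160,0],[163,192,0],[190,225,0],[217,257,0],[244,289,0],[271,321,0],[298,353,0],[325,385,0]],"turn":[[0,0,0.12],[0,0,0.24],[0,0,0.36],[0,0,0.48],[0,0,0.6],[0,0,0.72],[0,0,0.84],[0,0,0.96],[0,0,1.08],[0,0,1.2],[0,0,1.32],[0,0,1.44]]}' 50
python3 - <<'E'
from h import *
G=TIN+5*ax(TA)+[0,0,76];R=tilt(TA,40);b=-R.as_matrix()[:,2]
print('pre',delta(G+90*b,R)); print(G)
from rig import robot;print(robot.get_obs()['q'])
E
```

```text
time: 1.1
position: [0.551, -0.198, 0.2412]
tool_rot: [0.614, 0.789, -0.0, -0.0]
ft_force: [0.1, -0.6, -0.8]
grip_width: 0.087
grip_force: 0.0
pre (array([  2.1,   1.6, -96.3]), array([-0.671, -0.195,  0.065]))
[ 571.04661785 -251.34742134   76.        ]
[-5.35693899e-01  4.74663404e-01  1.53421742e+00 -5.54480626e-05
  1.13346155e+00 -7.83682498e-01]
```

```bash
python3 -m handwheel '{"hand":[1,1,1,1,1,1,1,1],"translation":[[2,2,-15],[2,2,-30],[2,2,-45],[2,2,-60],[2,2,-75],[2,2,-96],[2,2,-96],[2,2,-96]],"turn":[[-0.112,-0.032,0.011],[-0.224,-0.064,0.022],[-0.336,-0.096,0.033],[-0.448,-0.128,0.044],[-0.56,-0.16,0.055],[-0.671,-0.195,0.065],[-0.671,-0.195,0.065],[-0.671,-0.195,0.065]]}'
python3 - <<'E'
from h import *
from rig import robot,camera,camera_info
G=TIN+5*ax(TA)+[0,0,76];R=tilt(TA,40)
print(delta(G,R));print(robot.get_obs()['q'])
i=camera_info('wrist');p,d=camera('wrist')
f=192/np.tan(np.radians(i['vertical_fov']/2));P=cloud(p,d,i['world_from_camera'],f,[i['cx'],i['cy']])
z=P[...,2];m=(abs(z-.1)<.004)&(np.hypot(P[...,0]-.5726,P[...,1]+.2561)<.06);print(m.sum(),rect(P[m]),np.median(z[m]))
cv2.imwrite('pics/w1.png',p[:,:,::-1])
E
```

```text
time: 1.77
position: [0.5518, -0.1978, 0.145]
tool_rot: [0.554, 0.759, -0.2, 0.277]
ft_force: [0.4, -0.3, -0.6]
grip_width: 0.0871
grip_force: 0.0
(array([ 19.2, -53.5, -69. ]), array([-0.002,  0.003,  0.005]))
[-0.27226383  0.63036925  1.88762375 -1.28254187  0.59154544  0.51764616]
2471 (array([ 571.3, -247.2]), array([55.9, 42.8]), 17.2) 0.10093855025617893
```

View pics/w1.png

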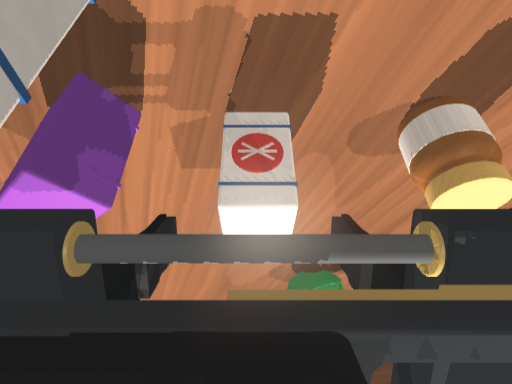

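The wrist view shows the tin at (257,170) centred between the fingers, with the badge facing the camera, the purple box to the left and the jar to the right. I'll move in.

```bash
python3 -m handwheel '{"hand":[1,1,1,1,1,1,1],"translation":[[4,-11,-14],[8,-22,-28],[12,-32,-42],[15,-43,-55],[19,-54,-69],[19,-54,-69],[19,-54,-69]],"turn":[[0,0,0],[0,0,0],[0,0,0],[0,0,0],[0,0,0],[0,0,0],[0,0,0]]}'
python3 - <<'E'
from h import *
from rig import robot
G=TIN+5*ax(TA)+[0,0,76];R=tilt(TA,40)
print(delta(G,R));print(robot.get_obs()['q'])
E
```

```text
time: 2.4
position: [0.5759, -0.2521, 0.0811]
tool_rot: [0.557, 0.759, -0.201, 0.27]
ft_force: [-0.0, -0.3, -0.3]
grip_width: 0.087
grip_force: 0.0
(array([-4.9,  0.7, -5.1]), array([-0.01 , -0.007,  0.013]))
[-0.36085489  0.77010867  1.82236951 -1.42802831  0.53069183  0.61336825]
```

```bash
python3 - <<'E'
from h import *
G=TIN+5*ax(TA)+[0,0,76]
print(delta(G,tilt(TA,32)))
E
```

```text
(array([-4.9,  0.7, -5.1]), array([0.123, 0.036, 0.013]))
```

```bash
python3 -m handwheel '{"hand":[1,1,1],"translation":[[0,0,0],[0,0,0],[0,0,0]],"turn":[[0.066,0.02,0],[0.133,0.043,0],[0.133,0.043,0]]}'
python3 - <<'E'
from h import *
from rig import robot
G=TIN+5*ax(TA)+[0,0,76]
print(delta(G,tilt(TA,32)));print(robot.get_obs()['q'])
E
```

```text
time: 2.65
position: [0.5769, -0.2517, 0.0834]
tool_rot: [0.57, 0.776, -0.16, 0.217]
ft_force: [0.1, -0.8, -0.8]
grip_width: 0.0867
grip_force: 0.0
(array([-5.8,  0.4, -7.4]), array([-0.011, -0.004,  0.011]))
[-0.4085095   0.73198667  1.77811118 -1.04227994  0.47378391  0.19809383]
```

```bash
python3 -m handwheel '{"hand":[1,1,0.5,0.5,0.5,0.5,0.5,0.5,0.5,0.5],"translation":[[-6,0,-7],[-6,0,-7],[-6,0,-7],[-6,0,-7],[-6,0,-7],[-6,0,-7],[-6,0,-7],[-6,0,-7],[-6,0,-7],[-6,0,-7]],"turn":[[0,0,0],[0,0,0],[0,0,0],[0,0,0],[0,0,0],[0,0,0],[0,0,0],[0,0,0],[0,0,0],[0,0,0]]}' 50
```

```text
time: 3.48
position: [0.5705, -0.2511, 0.0746]
tool_rot: [0.569, 0.777, -0.161, 0.217]
ft_force: [1.9, 0.5, 1.9]
grip_width: 0.0557
grip_force: 50.0
```

```bash
python3 -m handwheel '{"hand":[0.5,0.5,0.5,0.5,0.5],"translation":[[0,0,20],[0,0,55],[0,0,95],[0,0,130],[0,0,130]],"turn":[[0,0,0],[0,0,0],[0,0,0],[0,0,0],[0,0,0]]}'
python3 - <<'E'
from h import *
Gf=FO-24.6*ax(FA)+[0,0,45.4]
print(Gf,delta(Gf+[0,0,130],tilt(FA,-58)))
E
```

```text
time: 3.9
position: [0.5734, -0.2527, 0.212]
tool_rot: [0.569, 0.775, -0.16, 0.223]
ft_force: [0.7, -0.2, -0.2]
grip_width: 0.0556
grip_force: 50.0
[536.15883713  -2.73704326  45.4       ] (array([-37.2, 249.9, -36.6]), array([ 1.543,  0.299, -0.18 ]))
```

```bash
python3 -m handwheel '{"hand":[0.5,0.5,0.5,0.5,0.5,0.5,0.5,0.5,0.5,0.5,0.5,0.5],"translation":[[-3,20,0],[-6,40,0],[-9,60,0],[-12,80,0],[-15,100,0],[-18,120,0],[-21,140,0],[-24,160,0],[-27,180,0],[-30,200,0],[-33,220,0],[-37,240,0]],"turn":[[0.117,0.023,-0.014],[0.234,0.045,-0.027],[0.351,0.068,-0.041],[0.468,0.091,-0.055],[0.585,0.113,-0.068],[0.702,0.136,-0.082],[0.819,0.159,-0.096],[0.936,0.181,-0.109],[1.053,0.204,-0.123],[1.17,0.227,-0.136],[1.287,0.249,-0.15],[1.404,0.272,-0.164]]}'
python3 - <<'E'
from h import *
from rig import robot
Gf=FO-24.6*ax(FA)+[0,0,45.4]
print(delta(Gf+[0,0,100],tilt(FA,-58)));print(robot.get_obs()['q'])
E
```

```text
time: 4.9
position: [0.5329, -0.0113, 0.2039]
tool_rot: [0.606, 0.671, 0.292, -0.313]
ft_force: [-0.9, -0.4, -2.3]
grip_width: 0.0559
grip_force: 50.0
(array([  3.3,   8.5, -58.5]), array([ 0.126,  0.023, -0.024]))
[-0.58443999  0.68230337  1.61338359  0.65249759  1.5103685  -0.95850113]
```

```bash
python3 -m handwheel '{"hand":[0.5,0.5,0.5,0.5,0.5],"translation":[[1,4,-20],[3,9,-40],[3,9,-58],[3,9,-58],[3,9,-58]],"turn":[[0.1,0.018,-0.018],[0.126,0.023,-0.024],[0.126,0.023,-0.024],[0.126,0.023,-0.024],[0.126,0.023,-0.024]]}'
python3 - <<'E'
from h import *
from rig import robot,camera,camera_info
Gf=FO-24.6*ax(FA)+[0,0,45.4]
print(delta(Gf,tilt(FA,-58)))
for n in('top','scene'):
    i=camera_info(n);p,d=camera(n);f=192/np.tan(np.radians(i['vertical_fov']/2));P=cloud(p,d,i['world_from_camera'],f,[i['cx'],i['cy']])
    if n=='top':
        a=p[150:290,130:330,::-1];b=cv2.resize(a,(800,560))
        m=(P[...,2]>.155)&(P[...,2]<.185)&(p.min(-1)>150);m[:, :200]=0;print('tin',m.sum(),rect(P[m]),np.median(P[m],0))
    else:
        a2=p[110:320,150:400,::-1]
        cv2.imwrite('pics/v3.png',np.hstack([cv2.resize(p[110:320,170:370,::-1],(400,420)),cv2.resize(a[:,:],(400,280))[:,:].repeat(1,0) if 0 else np.vstack([cv2.resize(a,(400,280)),np.zeros((140,400,3),np.uint8)])]))
E
```

```text
time: 5.32
position: [0.5352, -0.002, 0.1453]
tool_rot: [0.596, 0.641, 0.329, -0.355]
ft_force: [-0.3, -0.1, -1.5]
grip_width: 0.0557
grip_force: 50.0
(array([  1. ,  -0.7, -99.9]), array([ 0.003, -0.002, -0.001]))
tin 514 (array([530. ,  61.4]), array([ 56.1, 137.7]), 5.6) [0.53737174 0.04848376 0.1686072 ]
```

View pics/v3.png

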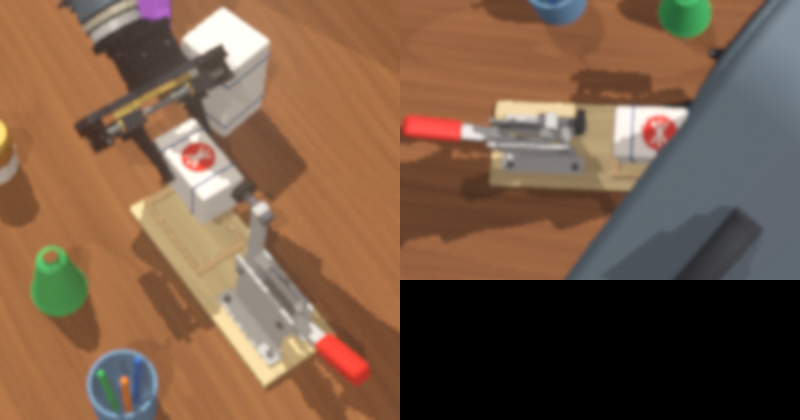

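The badge faces up, with the tin aligned over the nest (badge at (198,157) in the scene half). I'll check its offset numerically before lowering.

```bash
python3 - <<'E'
from h import *
from rig import camera,camera_info
n='scene';i=camera_info(n);p,d=camera(n);f=192/np.tan(np.radians(i['vertical_fov']/2));P=cloud(p,d,i['world_from_camera'],f,[i['cx'],i['cy']])
q=p.astype(int);m=(q[...,0]>130)&(q[...,1]<100)&(abs(P[...,2]-.172)<.012)
print(m.sum(),rect(P[m]),np.median(P[m],0),FO)
z=P[...,2]
m=(q.min(-1)>130)&(abs(z-.172)<.015)&(abs(P[...,0]-.534)<.05)&(abs(P[...,1]-.02)<.07);print(rect(P[m]))
# rails again from scene shot 0
p,d,T,f,c=load('scene0');P=cloud(p,d,T,f,c);z=P[...,2]
hsv=cv2.cvtColor(p,cv2.COLOR_RGB2HSV)
m=(hsv[...,2]>165)&(hsv[...,1]>50)&(hsv[...,1]<150)&(z>.003)&(z<.03)&(abs(P[...,0]-.53)<.09)&(abs(P[...,1]-.09)<.18)
m=cv2.morphologyEx(m.astype(np.uint8),cv2.MORPH_OPEN,np.ones((3,3)))>0
print('base',rect(P[m]))
E
```

```text
164 (array([ 377.8, -307.1]), array([748.5, 163.9]), 54.4) [ 0.14575227 -0.53863173  0.16802387] [534.4  21.8   0. ]
(array([533.1,  23.2]), array([ 60.7, 103.8]), 3.4)
base (array([531.4,  98.9]), array([111.5, 289.8]), 3.6)
```

```bash
python3 -m handwheel '{"hand":[0.5,0.5,0.5,0.5,0.5,0.5,0.5,0.5,0.5],"translation":[[3,0,-15],[3,0,-30],[3,0,-45],[3,0,-60],[3,0,-72],[3,0,-80],[3,0,-86],[3,0,-86],[3,0,-86]],"turn":[[0,0,0],[0,0,0],[0,0,0],[0,0,0],[0,0,0],[0,0,0],[0,0,0],[0,0,0],[0,0,0]]}'
python3 - <<'E'
from h import *
from rig import camera,camera_info,robot
print(robot.get_obs()['position'])
n='scene';i=camera_info(n);p,d=camera(n)
cv2.imwrite('pics/v4.png',cv2.resize(p[165:285,215:365,::-1],(750,600),interpolation=2))
f=192/np.tan(np.radians(i['vertical_fov']/2));P=cloud(p,d,i['world_from_camera'],f,[i['cx'],i['cy']]);z=P[...,2];q=p.astype(int)
m=(q.min(-1)>130)&(z>.074)&(z<.095)&(abs(P[...,0]-.534)<.05)&(abs(P[...,1]-.02)<.07);print(rect(P[m]),np.median(z[m]))
E
```

```text
time: 6.22
position: [0.5391, -0.0022, 0.0608]
tool_rot: [0.596, 0.642, 0.329, -0.353]
ft_force: [0.1, -0.4, -1.4]
grip_width: 0.0561
grip_force: 50.0
[ 0.53912745 -0.00224695  0.06078766]
(array([537.8,  24.9]), array([ 57.6, 100.9]), 3.9) 0.08239104980341339
```

View pics/v4.png

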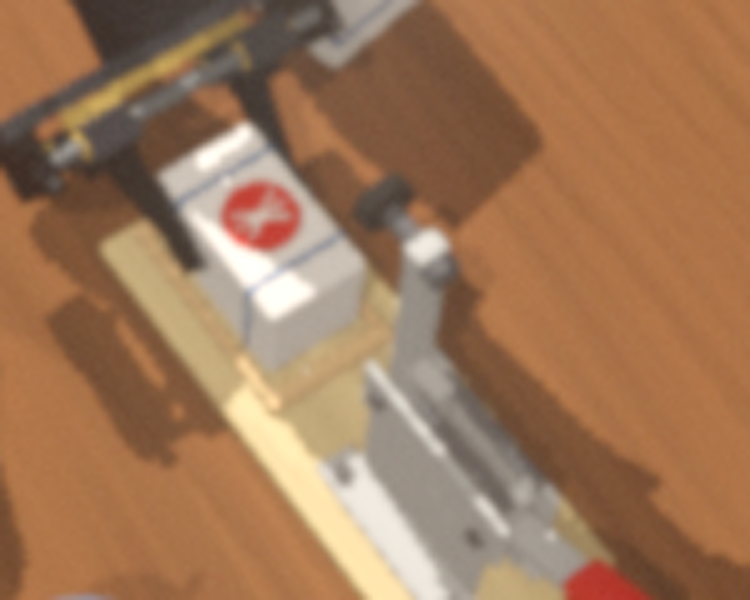

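The tin sits centred just above the nest, with the badge up at (260,215) and the rails visible around it. I'll lower the last 15 mm.

```bash
python3 -m handwheel '{"hand":[0.5,0.5,0.5,0.5,0.5,0.5,0.5,0.5],"translation":[[-2,-1,-3],[-2,-1,-6],[-2,-1,-9],[-2,-1,-11],[-2,-1,-13],[-2,-1,-15],[-2,-1,-15],[-2,-1,-15]],"turn":[[0,0,0],[0,0,0],[0,0,0],[0,0,0],[0,0,0],[0,0,0],[0,0,0],[0,0,0]]}'
```

```text
time: 6.93
position: [0.537, -0.003, 0.0473]
tool_rot: [0.595, 0.641, 0.331, -0.355]
ft_force: [0.5, -3.0, 6.3]
grip_width: 0.0555
grip_force: 50.0
```

```bash
cat > m.py <<'E'
from h import *
from rig import camera,camera_info,robot
def tin(n='scene'):
    i=camera_info(n);p,d=camera(n);f=192/np.tan(np.radians(i['vertical_fov']/2));P=cloud(p,d,i['world_from_camera'],f,[i['cx'],i['cy']]);z=P[...,2];q=p.astype(int)
    m=(q.min(-1)>130)&(z>.06)&(z<.1)&(abs(P[...,0]-.534)<.05)&(abs(P[...,1]-.02)<.07);Q=P[m]
    k,*_=np.linalg.lstsq(np.c_[Q[:,:2]-[.535,.023],np.ones(len(Q))],Q[:,2],rcond=None)
    print(n,rect(Q),'slopes,z',np.round(k,4));return p,P
if __name__=='__main__': tin();print(robot.get_obs()['position'])
E
python3 m.py
```

```text
scene (array([535. ,  23.8]), array([ 59.5, 100.8]), 4.6) slopes,z [-0.0085 -0.0181  0.0692]
[ 0.53702961 -0.00293373  0.04731897]
```

```bash
python3 -m handwheel '{"hand":[0.75,1,1,1,1,1,1,1,1,1,1,1],"translation":[[0,0,0],[0,0,0],[0,0,0],[0,0,0],[0,0,0],[0,0,10],[0,0,25],[0,-10,50],[0,-20,85],[0,-30,120],[0,-40,160],[0,-50,190]],"turn":[[0,0,0],[0,0,0],[0,0,0],[0,0,0],[0,0,0],[0,0,0],[0,0,0],[0,0,0],[0,0,0],[0,0,0],[0,0,0],[0,0,0]]}'
python3 m.py
python3 - <<'E'
from m import *
p,P=tin();z=P[...,2];q=p.astype(int)
h=(q[...,0]>150)&(q[...,1]<70)&(z>.08)&(z<.2)&(abs(P[...,1]-.29)<.06)&(abs(P[...,0]-.52)<.05);print('handle',h.sum(),rect(P[h]),P[h].mean(0))
print(robot.get_obs()['q'])
E
```

```text
time: 7.98
position: [0.5369, -0.0534, 0.239]
tool_rot: [0.596, 0.642, 0.33, -0.353]
ft_force: [0.2, -0.7, -0.5]
grip_width: 0.0868
grip_force: 0.0
scene (array([536.1,  23.4]), array([ 56.9, 100.6]), 3.5) slopes,z [-0.0252 -0.0071  0.0688]
[ 0.53898528 -0.05591513  0.24349835]
scene (array([536.2,  24. ]), array([ 56.6, 100.5]), 4.2) slopes,z [-0.0236 -0.009   0.0688]
handle 154 (array([518. , 293.6]), array([23.9, 54.4]), 2.5) [0.52099647 0.29988868 0.12808224]
[-0.66809338  0.69889155  1.52893883  0.6820568   1.68830472 -0.94905955]
```

```bash
python3 -m handwheel '{"hand":[1,1,1,1,1,1,1,1,1,1,1,1],"translation":[[0,0,30],[0,0,60],[0,0,70],[0,0,70],[-2,20,70],[-5,55,70],[-7,95,70],[-9,135,70],[-11,175,70],[-13,215,70],[-16,255,70],[-19,295,70]],"turn":[[-0.12,-0.008,0],[-0.24,-0.016,0],[-0.36,-0.025,0],[-0.48,-0.033,0],[-0.6,-0.041,0],[-0.72,-0.049,0],[-0.84,-0.057,0],[-0.96,-0.065,0],[-1.01,-0.07,0],[-1.01,-0.07,0],[-1.01,-0.07,0],[-1.01,-0.07,0]]}'
cat >> h.py <<'E'
FO=np.array([535.5,23,0]);FA=93.9
def hp(th,back=0,t0=32,r=90):
    phi=1.12-th;X=ax(FA);R=tilt(FA,t0-np.degrees(th))
    return FO+190*X+[0,0,80]+r*(np.sin(phi)*X+[0,0,np.cos(phi)])-back*R.as_matrix()[:,2],R
E
python3 - <<'E'
from h import *
from rig import robot
print(delta(*hp(0,80)),robot.get_obs()['q'])
E
```

```text
time: 9.08
position: [0.516, 0.2443, 0.3048]
tool_rot: [0.68, 0.733, -0.003, 0.0]
ft_force: [0.2, -1.0, 0.3]
grip_width: 0.087
grip_force: 0.0
(array([  -1.9,   91.4, -117.8]), array([-0.552, -0.043, -0.005])) [ 0.24855359  0.38857151  1.48905614 -0.00419699  1.26894868  0.17584147]
```

```bash
python3 -m handwheel '{"hand":[1,1,1,1,1,1,1,1],"translation":[[0,35,0],[0,70,0],[-1,91,-20],[-1,91,-55],[-2,91,-90],[-2,91,-118],[-2,91,-118],[-2,91,-118]],"turn":[[-0.11,-0.009,0],[-0.22,-0.017,0],[-0.33,-0.026,0],[-0.44,-0.034,0],[-0.552,-0.043,0],[-0.552,-0.043,0],[-0.552,-0.043,0],[-0.552,-0.043,0]]}'
python3 - <<'E'
from h import *
from rig import robot,camera,camera_info
print(delta(*hp(0,0)),robot.get_obs()['q'])
i=camera_info('wrist');p,d=camera('wrist');f=192/np.tan(np.radians(i['vertical_fov']/2));P=cloud(p,d,i['world_from_camera'],f,[i['cx'],i['cy']]);z=P[...,2];q=p.astype(int)
h=(q[...,0]>110)&(q[...,1]<60)&(q[...,2]<60)&(z>.09)&(z<.17)&(abs(P[...,1]-.29)<.06)&(abs(P[...,0]-.52)<.05);print(h.sum(),rect(P[h]),P[h].mean(0))
cv2.imwrite('pics/w2.png',p[:,:,::-1])
E
```

```text
time: 9.75
position: [0.5144, 0.3322, 0.1854]
tool_rot: [0.654, 0.704, -0.19, 0.201]
ft_force: [0.2, -0.3, 0.2]
grip_width: 0.0868
grip_force: 0.0
(array([  2.7, -38.8, -66.2]), array([ 0.003, -0.004, -0.005])) [ 0.60575779  0.73714243  1.31214004 -0.47989798  1.42358124  0.68402053]
0 (array([0., 0.]), array([0., 0.]), 0.0) [nan nan nan]<stdin>:5: RuntimeWarning: Mean of empty slice.
  ret = um.true_divide(
```

View pics/w2.png

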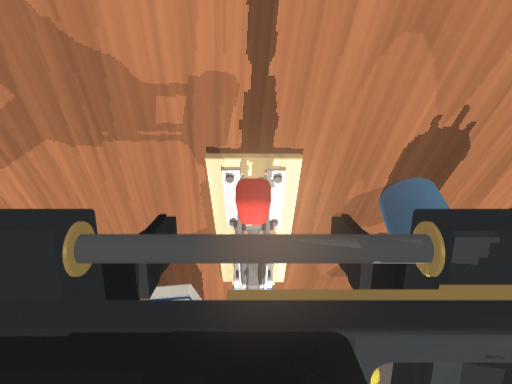

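The red handle is centred between the fingers at (254,200). I'll move in and grip it.

```bash
python3 -m handwheel '{"hand":[1,1,1,1,1,0.2,0.2,0.2,0.2,0.2,0.2,0.2],"translation":[[1,-10,-17],[1,-20,-34],[2,-30,-50],[3,-39,-66],[3,-39,-66],[3,-39,-66],[3,-39,-66],[3,-39,-66],[3,-39,-66],[3,-39,-66],[3,-39,-66],[3,-39,-66]],"turn":[[0,0,0],[0,0,0],[0,0,0],[0,0,0],[0,0,0],[0,0,0],[0,0,0],[0,0,0],[0,0,0],[0,0,0],[0,0,0],[0,0,0]]}' 30
python3 - <<'E'
from h import *
from rig import robot
o=robot.get_obs();p0=np.array(o['position'])*1000;R0=Ro.from_quat(o['tool_rot']);print(delta(*hp(0)))
P0,Q0=hp(0)
for th in np.arange(.1,1.49,.1): P,R=hp(th);print(round(th,2),np.round(P-P0,0),np.round((R*Q0.inv()).as_rotvec(),3))
E
```

```text
time: 10.8
position: [0.519, 0.2941, 0.1217]
tool_rot: [0.655, 0.704, -0.187, 0.202]
ft_force: [-0.6, 0.2, 0.2]
grip_width: 0.0483
grip_force: 0.0
(array([-1.9, -0.7, -2.4]), array([-0.001,  0.001, -0.004]))
0.1 [ 0. -4.  8.] [0.1   0.007 0.   ]
0.2 [ 1. -9. 15.] [0.2   0.014 0.   ]
0.3 [  1. -15.  22.] [0.299 0.02  0.   ]
0.4 [  1. -22.  28.] [0.399 0.027 0.   ]
0.5 [  2. -29.  34.] [0.499 0.034 0.   ]
0.6 [  2. -36.  39.] [0.599 0.041 0.   ]
0.7 [  3. -44.  43.] [0.698 0.048 0.   ]
0.8 [  4. -53.  46.] [0.798 0.054 0.   ]
0.9 [  4. -61.  49.] [0.898 0.061 0.   ]
1.0 [  5. -70.  50.] [0.998 0.068 0.   ]
1.1 [  5. -79.  51.] [1.097 0.075 0.   ]
1.2 [  6. -88.  51.] [1.197 0.082 0.   ]
1.3 [  7. -97.  49.] [ 1.297  0.088 -0.   ]
1.4 [   7. -106.   47.] [1.397 0.095 0.   ]
```

Fingers still closing; continue with a small correction.

```bash
python3 -m handwheel '{"hand":[0.2,0.2,0.2,0.2,0.2,0.2,0.2,0.2],"translation":[[-1,-1,-2],[-1,-1,-2],[-1,-1,-2],[-1,-1,-2],[-1,-1,-2],[-1,-1,-2],[-1,-1,-2],[-1,-1,-2]],"turn":[[0,0,0],[0,0,0],[0,0,0],[0,0,0],[0,0,0],[0,0,0],[0,0,0],[0,0,0]]}' 30
```

```text
time: 11.47
position: [0.5167, 0.2926, 0.1191]
tool_rot: [0.655, 0.704, -0.188, 0.201]
ft_force: [-5.6, 0.4, -0.7]
grip_width: 0.0239
grip_force: 30.0
```

```bash
python3 -m handwheel '{"hand":[0.2,0.2,0.2,0.2,0.2,0.2,0.2,0.2,0.2,0.2,0.2,0.2],"translation":[[0,-4,8],[1,-9,15],[1,-15,22],[1,-22,28],[2,-29,34],[2,-36,39],[3,-44,43],[4,-53,46],[4,-61,49],[5,-70,50],[5,-70,50],[5,-70,50]],"turn":[[0.1,0.007,0],[0.2,0.014,0],[0.299,0.02,0],[0.399,0.027,0],[0.499,0.034,0],[0.599,0.041,0],[0.698,0.048,0],[0.798,0.054,0],[0.898,0.061,0],[0.998,0.068,0],[0.998,0.068,0],[0.998,0.068,0]]}'
python3 - <<'E'
from h import *
from rig import robot
print(robot.get_obs()['q']);P0,Q0=hp(1.0);print(delta(P0,Q0))
for th in (1.1,1.2,1.3,1.35,1.4,1.44,1.48): P,R=hp(th);print(round(th,2),np.round(P-P0,0),np.round((R*Q0.inv()).as_rotvec(),3))
E
```

```text
time: 12.47
position: [0.5217, 0.2207, 0.1691]
tool_rot: [0.666, 0.713, 0.15, -0.161]
ft_force: [-5.1, -1.1, 1.6]
grip_width: 0.0237
grip_force: 30.0
[-0.0238524   0.55673094  1.74049272  0.54557547  0.96395651 -0.43547761]
(array([0.2, 2.6, 0.3]), array([-0.001, -0.001, -0.001]))
1.1 [ 1. -9.  1.] [0.1   0.007 0.   ]
1.2 [  1. -18.   0.] [ 0.2    0.014 -0.   ]
1.3 [  2. -27.  -1.] [0.299 0.02  0.   ]
1.35 [  2. -31.  -2.] [ 0.349  0.024 -0.   ]
1.4 [  2. -36.  -3.] [ 0.399  0.027 -0.   ]
1.44 [  3. -39.  -4.] [ 0.439  0.03  -0.   ]
1.48 [  3. -42.  -5.] [0.479 0.033 0.   ]
```

```bash
python3 -m handwheel '{"hand":[0.2,0.2,0.2,0.2,0.2,0.2,0.2,0.2],"translation":[[1,-9,1],[1,-18,0],[2,-27,-1],[2,-31,-2],[2,-34,-3],[2,-36,-3],[2,-36,-3],[2,-36,-3]],"turn":[[0.1,0.007,0],[0.2,0.014,0],[0.299,0.02,0],[0.349,0.024,0],[0.38,0.026,0],[0.399,0.027,0],[0.399,0.027,0],[0.399,0.027,0]]}'
python3 - <<'E'
from h import *
print(delta(*hp(1.42)))
E
```

```text
time: 13.13
position: [0.5241, 0.1864, 0.166]
tool_rot: [0.622, 0.668, 0.279, -0.298]
ft_force: [-4.0, -1.1, -0.3]
grip_width: 0.0237
grip_force: 30.0
(array([ 0.3, -0.3,  0. ]), array([ 0.021,  0.004, -0.002]))
```

```bash
python3 -m handwheel '{"hand":[0.2,0.2,0.2,0.2,0.2],"translation":[[0,-2,-1],[0,-4,-1],[0,-5,-1],[0,-5,-1],[0,-5,-1]],"turn":[[0.021,0,0],[0.03,0,0],[0.03,0,0],[0.03,0,0],[0.03,0,0]]}'
```

```text
time: 13.55
position: [0.524, 0.1856, 0.1659]
tool_rot: [0.617, 0.663, 0.291, -0.309]
ft_force: [2.2, 20.1, -5.1]
grip_width: 0.0238
grip_force: 30.0
```

It's on the stop, with a 20 N reaction. I'll open the fingers so the clamp holds itself, and wait.

```bash
R='x'; python3 -m handwheel '{"hand":[0.2,0.2,0.45,0.45,0.45,0.45,0.45,0.45,0.45,0.45,0.45,0.45],"translation":[[0,3,1],[0,4,1],[0,4,1],[0,4,1],[0,4,1],[0,4,1],[0,4,1],[0,4,1],[0,4,1],[0,4,1],[0,4,1],[0,4,1]],"turn":[[0,0,0],[0,0,0],[0,0,0],[0,0,0],[0,0,0],[0,0,0],[0,0,0],[0,0,0],[0,0,0],[0,0,0],[0,0,0],[0,0,0]]}'
python3 - <<'E'
from m import *
p,P=tin();cv2.imwrite('pics/v5.png',cv2.resize(p[165:305,205:365,::-1],(640,560),interpolation=2))
E
```

```text
time: 14.55
position: [0.525, 0.1858, 0.1664]
tool_rot: [0.618, 0.663, 0.29, -0.307]
ft_force: [-0.1, -0.2, 0.2]
grip_width: 0.039
grip_force: 0.0
scene (array([537.2,   4.9]), array([56.9, 64.2]), 3.4) slopes,z [-0.0166  0.0063  0.069 ]
```

View pics/v5.png

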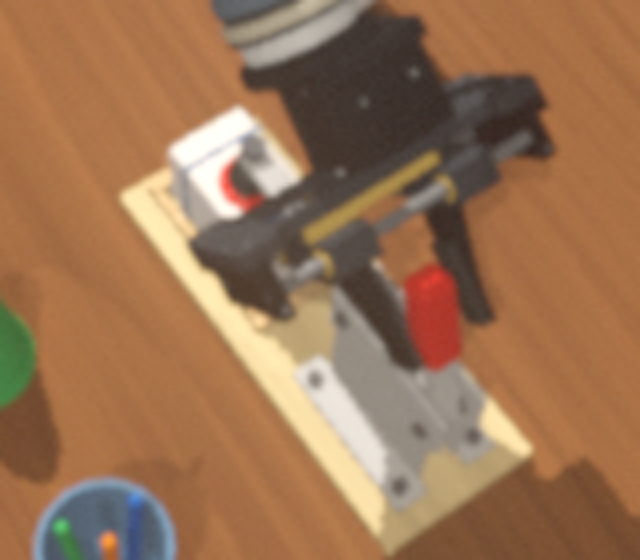

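```bash
python3 -m handwheel '{"hand":[0.45,0.45,0.45,0.45,0.45,0.45,0.45,0.45,0.45,0.45,0.45,0.45],"translation":[[0,0,0],[0,0,0],[0,0,0],[0,0,0],[0,0,0],[0,0,0],[0,0,0],[0,0,0],[0,0,0],[0,0,0],[0,0,0],[0,0,0]],"turn":[[0,0,0],[0,0,0],[0,0,0],[0,0,0],[0,0,0],[0,0,0],[0,0,0],[0,0,0],[0,0,0],[0,0,0],[0,0,0],[0,0,0]]}'
python3 -m handwheel '{"hand":[0.45,0.45,0.45,0.45,0.45,0.45,0.45,0.45,0.45,0.45,0.45,0.45],"translation":[[0,0,0],[0,0,0],[0,0,0],[0,0,0],[0,0,0],[0,0,0],[0,0,0],[0,0,0],[0,0,0],[0,0,0],[0,0,0],[0,0,0]],"turn":[[0,0,0],[0,0,0],[0,0,0],[0,0,0],[0,0,0],[0,0,0],[0,0,0],[0,0,0],[0,0,0],[0,0,0],[0,0,0],[0,0,0]]}'
```

```text
time: 15.6
position: [0.525, 0.1858, 0.1665]
tool_rot: [0.618, 0.663, 0.29, -0.307]
ft_force: [1.0, -0.4, -0.0]
grip_width: 0.039
grip_force: 0.0
time: 16.6
position: [0.525, 0.1858, 0.1665]
tool_rot: [0.618, 0.663, 0.29, -0.307]
ft_force: [-0.2, -0.8, 0.8]
grip_width: 0.0389
grip_force: 0.0
```

The pad sits on the badge at (245,180) and the handle leans towards the nest, holding itself for about 3 s so far. I'll regrip and swing back.

```bash
python3 -m handwheel '{"hand":[0.2,0.2,0.2,0.2,0.2,0.2,0.2,0.2],"translation":[[0,0,0],[0,0,0],[0,0,0],[0,0,0],[0,0,0],[0,0,0],[0,0,0],[0,0,0]],"turn":[[0,0,0],[0,0,0],[0,0,0],[0,0,0],[0,0,0],[0,0,0],[0,0,0],[0,0,0]]}' 35
python3 - <<'E'
from h import *
print(delta(*hp(1.42)));P0,Q0=hp(1.42)
for th in np.arange(1.3,-.01,-.1): P,R=hp(th);print(round(th,2),np.round(P-P0,0),np.round((R*Q0.inv()).as_rotvec(),3))
E
```

```text
time: 17.27
position: [0.5241, 0.1858, 0.1664]
tool_rot: [0.618, 0.663, 0.29, -0.307]
ft_force: [-3.2, -2.7, 3.3]
grip_width: 0.0236
grip_force: 35.0
(array([ 0.3,  0.2, -0.4]), array([-0.011,  0.004, -0.001]))
1.3 [-1. 10.  3.] [-0.12  -0.008  0.   ]
1.2 [-1. 19.  4.] [-0.219 -0.015  0.   ]
1.1 [-2. 28.  4.] [-0.319 -0.022  0.   ]
1.0 [-3. 37.  3.] [-0.419 -0.029  0.   ]
0.9 [-3. 46.  2.] [-0.519 -0.035  0.   ]
0.8 [-4. 55. -1.] [-0.619 -0.042  0.   ]
0.7 [-4. 63. -4.] [-0.718 -0.049  0.   ]
0.6 [-5. 71. -8.] [-0.818 -0.056  0.   ]
0.5 [ -5.  79. -13.] [-0.918 -0.063  0.   ]
0.4 [ -6.  86. -18.] [-1.018 -0.069 -0.   ]
0.3 [ -6.  92. -25.] [-1.117 -0.076 -0.   ]
0.2 [ -7.  98. -31.] [-1.217 -0.083  0.   ]
0.1 [ -7. 103. -39.] [-1.317 -0.09   0.   ]
-0.0 [ -7. 107. -47.] [-1.417 -0.097 -0.   ]
```

```bash
python3 -m handwheel '{"hand":[0.2,0.2,0.2,0.2,0.2,0.2,0.2,0.2,0.2,0.2,0.2,0.2],"translation":[[-1,10,3],[-1,19,4],[-2,28,4],[-3,37,3],[-3,46,2],[-4,55,-1],[-4,63,-4],[-5,71,-8],[-5,79,-13],[-6,86,-18],[-6,92,-25],[-6,92,-25]],"turn":[[-0.12,-0.008,0],[-0.219,-0.015,0],[-0.319,-0.022,0],[-0.419,-0.029,0],[-0.519,-0.035,0],[-0.619,-0.042,0],[-0.718,-0.049,0],[-0.818,-0.056,0],[-0.918,-0.063,0],[-1.018,-0.069,0],[-1.117,-0.076,0],[-1.117,-0.076,0]]}'
python3 - <<'E'
from h import *
print(delta(*hp(.2)),delta(*hp(.1)),delta(*hp(0)),delta(*hp(-.05)))
E
```

```text
time: 18.27
position: [0.5175, 0.2794, 0.1396]
tool_rot: [0.674, 0.728, -0.086, 0.093]
ft_force: [0.5, -4.1, 1.3]
grip_width: 0.024
grip_force: 35.0
(array([ 0.2,  4.6, -5.1]), array([-0.105, -0.008, -0.01 ])) (array([ -0.1,   9.7, -12.5]), array([-0.205, -0.015, -0.01 ])) (array([ -0.4,  14. , -20.4]), array([-0.304, -0.023, -0.01 ])) (array([ -0.5,  15.9, -24.5]), array([-0.354, -0.026, -0.01 ]))
```

```bash
python3 -m handwheel '{"hand":[0.2,0.2,0.2,0.2,0.2,0.2,0.2],"translation":[[0,5,-5],[0,10,-12],[0,14,-20],[0,16,-24],[0,16,-24],[0,16,-24],[0,16,-24]],"turn":[[-0.105,-0.008,0],[-0.205,-0.015,0],[-0.304,-0.023,0],[-0.33,-0.026,0],[-0.33,-0.026,0],[-0.33,-0.026,0],[-0.33,-0.026,0]]}'
python3 - <<'E'
from h import *
print(delta(*hp(0)))
E
```

```text
time: 18.85
position: [0.5166, 0.2931, 0.1184]
tool_rot: [0.653, 0.702, -0.195, 0.208]
ft_force: [-5.6, 0.5, 6.9]
grip_width: 0.0241
grip_force: 35.0
(array([0.4, 0.3, 0.8]), array([ 0.02 ,  0.   , -0.003]))
```

```bash
python3 -m handwheel '{"hand":[0.2,0.2,0.2,0.2],"translation":[[0,1,-3],[0,2,-4],[0,2,-4],[0,2,-4]],"turn":[[0,0,0],[0,0,0],[0,0,0],[0,0,0]]}'
python3 -m handwheel '{"hand":[0.2,0.2,0.5,0.7,1,1,1,1,1,1,1,1],"translation":[[0,-1,4],[0,-1,5],[0,-1,5],[0,-1,5],[0,-1,5],[0,-1,5],[0,-1,5],[0,-1,5],[0,9,21],[0,20,38],[0,30,54],[0,40,70]],"turn":[[0,0,0],[0,0,0],[0,0,0],[0,0,0],[0,0,0],[0,0,0],[0,0,0],[0,0,0],[0,0,0],[0,0,0],[0,0,0],[0,0,0]]}'
```

```text
time: 19.18
position: [0.5167, 0.2932, 0.1182]
tool_rot: [0.653, 0.701, -0.196, 0.21]
ft_force: [-8.9, -3.5, 20.5]
grip_width: 0.0239
grip_force: 35.0
time: 20.18
position: [0.519, 0.3364, 0.184]
tool_rot: [0.652, 0.702, -0.192, 0.21]
ft_force: [0.0, -0.2, 0.1]
grip_width: 0.0816
grip_force: 0.0
```

```bash
python3 -m handwheel '{"hand":[1,1,1,1,1,1],"translation":[[0,15,15],[0,25,40],[0,30,70],[0,30,80],[0,30,80],[0,30,80]],"turn":[[0,0,0],[0,0,0],[0,0,0],[0,0,0],[0,0,0],[0,0,0]]}'
python3 - <<'E'
from m import *
p,P=tin();z=P[...,2];q=p.astype(int)
h=(q[...,0]>150)&(q[...,1]<70)&(z>.08)&(z<.2)&(abs(P[...,1]-.29)<.06)&(abs(P[...,0]-.52)<.05);print('handle',h.sum(),rect(P[h]),P[h].mean(0))
cv2.imwrite('pics/v6.png',cv2.resize(p[80:340,120:400,::-1],(646,600),interpolation=2))
E
```

```text
time: 20.68
position: [0.5187, 0.3656, 0.2631]
tool_rot: [0.653, 0.702, -0.192, 0.21]
ft_force: [0.2, -0.6, -1.0]
grip_width: 0.087
grip_force: 0.0
scene (array([536.1,  23.4]), array([ 56.7, 101.6]), 3.8) slopes,z [-0.0216 -0.0086  0.0689]
handle 164 (array([519.9, 292.1]), array([22. , 55.6]), 5.8) [0.52241749 0.29826053 0.12747923]
```

View pics/v6.png

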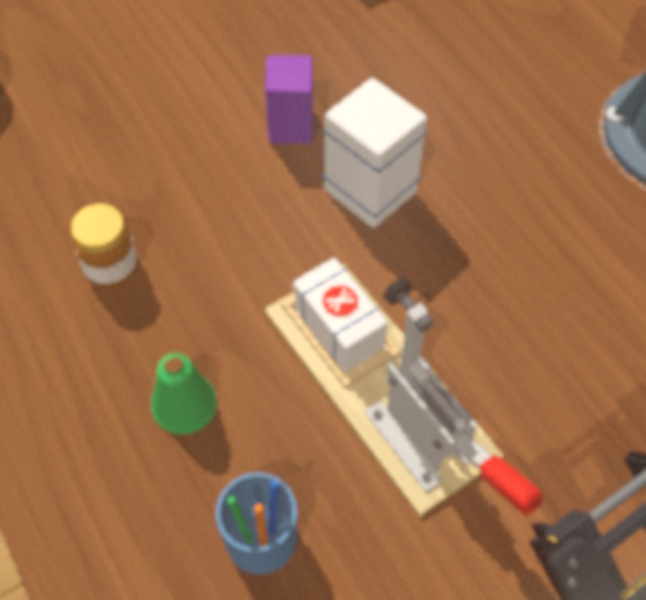

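The tin lies in the nest with the badge up at (340,300), the handle is back at its open stop at (510,483), and the jar, cone and mug stand undisturbed. Handing in.

```bash
python3 -c "from rig import hand_in;print(hand_in())"
```

```text
the job is handed in; nothing more can be done
None
```

The job is handed in after about 21 s of the 72 s: the badge was clamped for about 3.5 s, the handle is back at its open stop, the tin lies badge-up in the nest, and the jar, mug and thread cone still stand where they were.

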